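Hook a dropped ring out from under the pump guard

TASK

A brass ring nut has dropped under the fixed clear guard of the air pump. Take the hooked rod from its rest, reach through the gap under the guard's front edge, drop the hook into the ring's bore and draw the ring along the bench into the blue V stop; feel it seat there, keep a steady pull of about 9 newtons on it for a second and never pull it beyond 12. Then unhook, leave the ring lying in the V and lay the rod back in its rest, without knocking the guard or moving the two bottles behind.

Things in the scene. Friction and masses are not known exactly. Their poses are not given: they have to be found in the camera images.
- rod: hooked rod, 120 g: red handle 140 x 16 wide x 22 high mm, then a straight 8 mm steel rod bent down at its far end. Origin at the handle's middle; grip there firmly across the 16 mm (free between the rest's forks; pulls tend to pitch the rod). x along the rod to the hook, z up. The hook's centre line is at x = 210 mm, its round end 40 mm below the origin
- hook_tip (a point): lowest point of the hook's rounded 8 mm end, at (210, 0, -40) mm in the rod's frame
- ring: brass ring nut lying flat on the bench: outer diameter 44, bore 28, height 10 mm, 60 g. Origin at the centre of its underside, z up
- guard: fixed clear hood, 290 deep x 200 wide x 140 high mm, closed but for a gap 80 high x 188 wide mm under its front panel (yellow lower edge, 7 mm thick). Origin on the bench under the middle of the panel; x points through the gap into the hood, z up. The air pump stands inside from x = 130 mm on. The ring starts at x = 35 to 85, y = -40 to 40 mm
- stop: collecting stop, fixed 85 mm before the guard's panel, axes parallel to the guard's. Origin on the bench at a seated ring's nominal centre; draw the ring in along -x. Its rigid blue V block (10 mm high, 45 degree faces, centres a ring up to 8 mm off) is clamped up to 14 mm either way along x: not measured, find it by feel. Past contact the pull rises by some 2 N per mm, by how the rod is held
- rest: fixed grey rest, base 130 x 60 mm, forks at x = -50 and +50 mm: supports 64 mm above the bench between flared prongs (gap about 20 mm at the bottom, 38 at the top, prong tops at 92 mm). Origin at the centre of its underside. With the rod laid in, the rod's origin is 75 mm straight above it and the rod's x (hook) runs along the rest's x. A tall grey bin stands beyond it
- amber: amber bottle with orange cap, 60 mm diameter, 122 mm high, a bystander; origin at its underside
- media: clear bottle with blue cap, 70 mm diameter, 144 mm high, a bystander; origin at its underside

How it is judged (in metres and radians):
On the way, in this order (a step that is already met when the one before it is completed fails the run):
1. the hook stands in the ring's bore while the ring is still under the guard (horizontal distance between hook_tip and ring below 0.012 m and height (world z) of hook_tip below 0.008 m and x of ring in the frame of guard above 0.01 m), for 0.1 s.
2. with the hook in its bore the ring is held against the V stop with over 7 N for 0.5 s (contact force between ring and stop above 7 N and contact force between rod and ring above 2 N and x of ring in the frame of stop below 0.019 m and horizontal distance between hook_tip and ring below 0.014 m), for 0.5 s.
At the end, for the whole second after the job is handed in: The ring lies flat in the V stop (within 19 mm of the stop's nominal seat along the pull and 6 mm across) and the rod lies in both forks of its rest (handle middle within 15 mm along and 6 mm across, level), both at rest (x of ring in the frame of stop between -0.019 and 0.019 m and y of ring in the frame of stop between -0.006 and 0.006 m and height (world z) of ring below 0.003 m and angle between each of ring, rod's own z axis and vertical below 0.1 rad and x of rod in the frame of rest between -0.015 and 0.015 m and y of rod in the frame of rest between -0.006 and 0.006 m and height (world z) of rod between 0.07 and 0.08 m and angle between the x axis of rod and the x axis of rest, either way round below 0.1 rad and linear speed of each of rod, ring below 0.02 m/s); the robot touches nothing.
It fails at once if the ring is pressed on the V stop with more than 12 N (contact force between ring and stop above 12 N).
It fails at once if the rod bears on the ring with more than 16 N (contact force between rod and ring above 16 N).
It fails at once if the rod knocks on the guard with more than 8 N (contact force between rod and guard above 8 N).
It fails at once if the arm or fingers push on the guard with more than 8 N (contact force between any of the arm, the fingers and guard above 8 N).
It fails at once if a bottle is moved by more than 15 mm (distance of any of amber, media from where it was at the start of the episode above 0.015 m).
It also fails if it takes over 72 s, if anything falls off the work surface, if the arm or the gripper's body presses on something with over 40 N, if the wrist force passes 120 N, or if a joint passes its speed limit or range.

ROBOT

A 7-joint arm with a two-finger parallel gripper is mounted at the origin on a cart in front of the work surface, level with it; the furniture and walls round the work are solid. World frame = base frame: x ahead of the robot, y to its left, z up, the work surface at z = 0. Lengths are in mm, angles in rad, forces in N, time in s.
With the tool pointing down it reaches from about 400 to 850 mm from the base axis. Payload 4.4 kg.
Tool frame: the origin (TCP) lies between the finger pads; the fingertips stand 22 mm ahead of it and the grasp point (between the pads) lies 3 mm ahead of it; z points along the fingers, y is the line along which they close (so a half turn about z gives the same grasp; the last joint's range is limited). The gripper opens to 94 mm and grips with 3 to 60 N. Pads are 16 mm wide; open, the fingers measure 119 mm over their backs; the gripper's body (75 mm by 177 mm) begins 78 mm behind the grasp point.
Start: joints at [-1.205, 0.628, 0.038, 1.517, -0.027, 0.996, -0.02], TCP at [272.008, 590.364, 227.478] pointing down, gripper open.
Joint ranges: [-3.06, 3.06], [-0.37, 2.12], [-1.25, 1.32], [0.18, 2.47], [-1.1, 4.24], [0.23, 1.98], [-2.94, 2.94]. Speed limits (rad/s): [2.57, 2.57, 3.14, 3.14, 3.14, 3.14, 3.14].

INTERFACE

Orientations are given as a unit quaternion [x, y, z, w].
In Python, from rig import robot gives the robot as it stands. Calls block until the motion is done:
- robot.reach(position, orientation): joint-space move of the TCP to a pose.
- robot.servo_line(position, ori=None, max_speed=150, force_limit=None): straight line of the TCP; ori=None keeps the orientation; max_speed is the mean speed in mm/s. With force_limit (N) it stops when the force on the tool has changed by that much, and returns True; else False.
- robot.goto_joints(angles): joint-space move.
- robot.command_gripper(opening, grip_force=None): finger opening in mm; grip_force is the grip in N (None keeps the last); returns when the fingers have stopped.
- robot.wait(seconds).
- robot.solve_ik(position, orientation): joint angles nearest the present ones, or None.
- robot.sense(): the state.
- robot.capture(name): name is "scene" or "top"; returns the picture (400x640x3 uint8, blue, green, red); there is no depth.
- robot.get_calibration(name): a dict with "vertical_fov" (degrees; the focal length in pixels is half the picture's height over the tangent of half this angle, whatever the lens; pixels are square), "cx", "cy" (the principal point, pixels), "cam_to_world" (4x4, takes a point from camera to world coordinates). Camera axes: x right, y down, z forward; pixel columns grow to the right and rows downward; lengths in mm; the calibration is good to about 2 mm. A picture is of the moment at which its call begins. get_calibration takes no time and is no camera call.
A pose or a line that the arm cannot do raises robot.MotionError and nothing moves.
- robot.finish_job(): hands the job in; it is judged then, once.
Trained networks look in the newest picture that a camera, given by its name, has taken for a name from the list of things; names that differ only in an ending like _2 or _b are one class to them, and where a whole thing is asked for, a point or a joint stands for the part that bears it (a point fixed in the world has none). Each returns a list of dicts, best first, with "conf" (0 to 1); they miss things now and then, are a little off and sometimes report something else, mostly with a low value. They report only what shows in the picture. A call takes as long as a camera call.
- robot.silhouettes(camera, thing): "region" (400x640 bool, what is visible of it).
- robot.spot_point(camera, thing): "position" ([x, y, z] in mm, in world coordinates, good to about 4 mm: a listed point, or the origin of a listed thing).
The state is a dict: "time": time; "qpos": joint angles; "joint_vel": joint speeds; "joint_torque": joint torques, N m; "ee_pos": TCP position; "orientation": TCP orientation; "force": force on the tool from outside, world axes, zero at the start; "ft_torque": the same for the moment, N m; "opening": finger opening in mm; "finger_force": force on a finger pad.
Only numpy, scipy, OpenCV 4.12 (cv2) and the standard library are available. Lean on these libraries where they do the work, as an engineer would, in place of code of your own. Each camera call takes 0.05 s, during which the arm holds its last target. There are 200 camera calls.

## Working session

There is one attempt and no reset: what is moved stays moved. The work goes in short steps, each a Python script; the robot and the scene stay as the last script left them, time stands still between calls to the robot, and variables do not carry over. Pictures are saved under pics/ and viewed, at most 10 in all, crops included, and the job is handed in when it is done.

```bash
mkdir -p pics; ls
python3 - <<'E'
from rig import robot
import cv2, numpy as np
ims=[]
for c in ("scene","top"):
    im=robot.capture(c); cv2.imwrite(f"pics/{c}0.png",im)
    k=robot.get_calibration(c); print(c,k["vertical_fov"],k["cx"],k["cy"],np.round(k["cam_to_world"],3).tolist())
    for t in ["rod","hook_tip","ring","guard","stop","rest","amber","media"]:
        r=robot.spot_point(c,t); print(t,[(np.round(x["position"],1).tolist(),round(x["conf"],2)) for x in r[:2]])
s=robot.sense(); print(s["time"],s["orientation"],s["force"])
E
```

```text
pics
scene 46.77259007596506 322.0542805959106 198.4997729867943 [[-0.813, -0.28, 0.51, 18.013], [-0.582, 0.374, -0.722, 899.491], [0.011, -0.884, -0.467, 601.489], [0.0, 0.0, 0.0, 1.0]]
rod [([453.7, 340.9, 73.6], 0.67)]
hook_tip []
ring [([569.5, -280.9, -1.2], 0.41)]
guard []
stop [([511.8, -138.6, 0.6], 0.9)]
rest [([456.5, 334.8, -1.1], 0.89)]
amber []
media []
top 54.55278811667504 319.53282233198036 201.27815636360805 [[-0.01, -0.991, 0.134, 458.553], [-0.999, 0.006, -0.032, 61.432], [0.031, -0.135, -0.99, 1128.159], [0.0, 0.0, 0.0, 1.0]]
rod [([455.0, 344.1, 75.0], 0.89)]
hook_tip [([590.8, 176.9, 36.2], 0.84)]
ring []
guard [([532.8, -218.0, 1.8], 0.55)]
stop [([516.5, -137.8, 6.6], 0.64)]
rest [([457.6, 344.7, -1.2], 0.83)]
amber [([754.3, 39.9, 2.5], 0.74)]
media [([782.7, -114.6, 0.9], 0.61), ([534.7, -219.8, 0.3], 0.21)]
0.9 [ 2.14260957e-01  9.76776454e-01  7.85374614e-06 -2.75946913e-05] [-0.01784031 -0.52641484  0.67858477]
```

View pics/scene0.png

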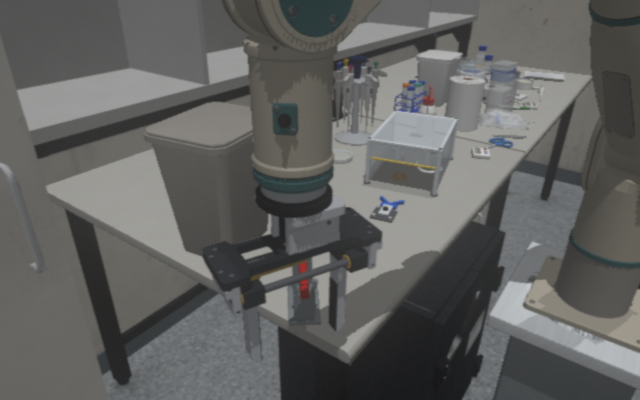

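View pics/top0.png

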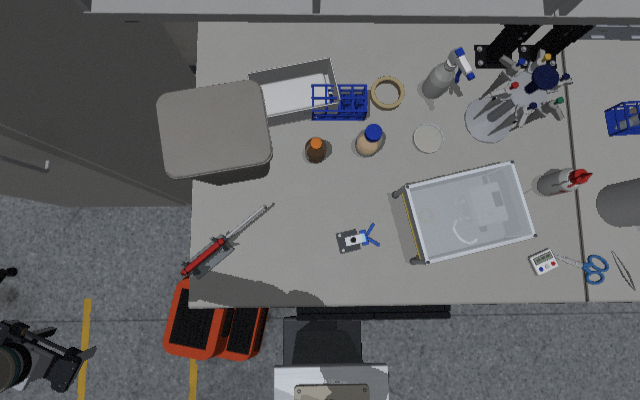

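Run:
```python
import cv2, numpy as np
t=cv2.imread("pics/top0.png"); s=cv2.imread("pics/scene0.png")
a=cv2.resize(t[150:280,330:550],(800,473),interpolation=cv2.INTER_CUBIC)
cv2.imwrite("pics/c1.png",a)
b=cv2.resize(s[100:225,360:470],None,fx=4.6,fy=4.6,interpolation=cv2.INTER_CUBIC)
c=cv2.resize(t[190:290,175:285],None,fx=2.6,fy=2.6,interpolation=cv2.INTER_CUBIC)
o=np.zeros((580,800,3),np.uint8); o[:b.shape[0],:b.shape[1]]=b; o[:c.shape[0],510:510+c.shape[1]]=c
cv2.imwrite("pics/c2.png",o)
```

```text
(no output)
```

View pics/c1.png

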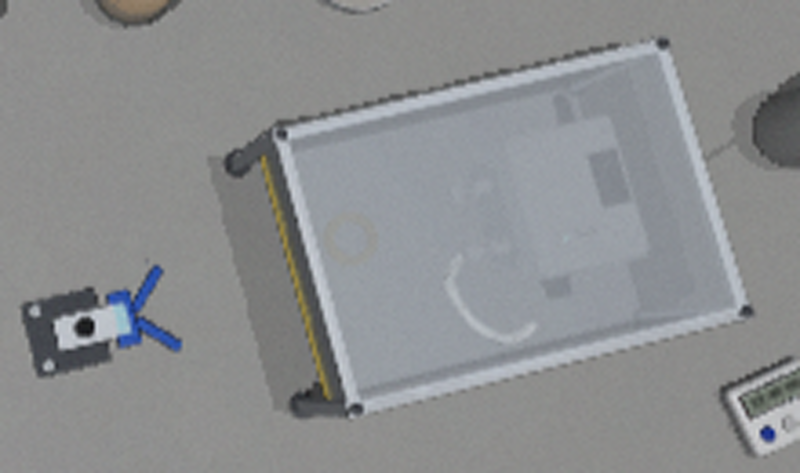

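View pics/c2.png

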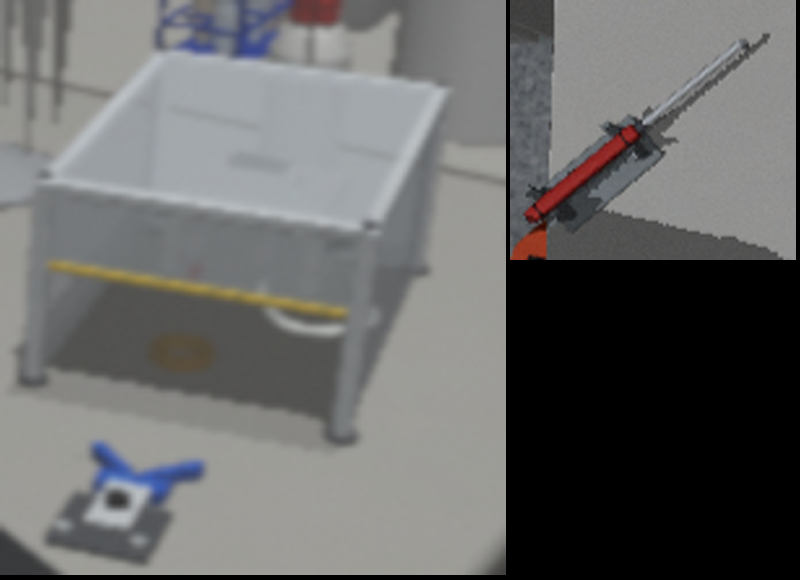

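```bash
cat > h.py <<'E'
from rig import robot
import numpy as np
from scipy.spatial.transform import Rotation as R
def px(c,uv,z):
    k=robot.get_calibration(c); T=np.array(k["cam_to_world"]); f=200/np.tan(np.radians(k["vertical_fov"])/2)
    d=T[:3,:3]@np.array([(uv[0]-k["cx"])/f,(uv[1]-k["cy"])/f,1]); o=T[:3,3]
    return o+d*(z-o[2])/d[2]
E
python3 - <<'E'
from h import *
t=lambda p,z:px("top",(p[0]/3.636+330,p[1]/3.636+150),z).round(1)
s=lambda p,z:px("scene",(p[0]/4.6+360,p[1]/4.6+100),z).round(1)
q=lambda p,z:px("top",((p[0]-510)/2.6+175,p[1]/2.6+190),z).round(1)
C=[t(p,140) for p in [(281,131),(663,43),(746,311),(355,409)]]; print("roof",C)
C=np.array(C)
print("lens",[np.linalg.norm(C[i]-C[i-3]) for i in range(4)],"yaw long",[np.arctan2(*(b-a)[1::-1]) for a,b in ((C[0],C[1]),(C[3],C[2]))],"short",[np.arctan2(*(b-a)[1::-1])-np.pi/2*0 for a,b in ((C[3],C[0]),(C[2],C[1]))], "front mid",(C[0]+C[3])/2)
print("scene roof",[s(p,140) for p in [(45,180),(372,226),(447,92)]])
print("yellow", t((264,157),80),t((329,400),80), s((50,265),80),s((347,313),80))
print("ring",t((350,237),10),s((181,351),8))
print("V top: tips,apex",[t(p,10) for p in [(157,269),(178,346),(137,318)]],"scene",[s(p,10) for p in [(100,450),(200,467),(143,490)]])
print("rod handle ends(z86), hook",q((630,132),86),q((533,215),86),q((743,44),79))
E
```

```text
roof [array([ 631.3, -199.2,  140. ]), array([ 695. , -482.3,  140. ]), array([ 499.8, -527. ,  140. ]), array([ 434.1, -243.2,  140. ])]
lens [np.float64(290.17804879073816), np.float64(200.25266540048847), np.float64(291.3055612239492), np.float64(202.04910294282422)] yaw long [np.float64(-1.349473479178683), np.float64(-1.3433027663865436)] short [np.float64(0.21952786771554342), np.float64(0.22511452880224747)] front mid [ 532.7 -221.2  140. ]
scene roof [array([ 624. , -189.2,  140. ]), array([ 431.8, -239.7,  140. ]), array([ 489.6, -508.6,  140. ])]
yellow [ 621.9 -201.2   80. ] [ 439.4 -242.5   80. ] [ 622.7 -200.4   80. ] [ 441.3 -244.2   80. ]
ring [ 567.4 -285.8   10. ] [ 562.8 -277.5    8. ]
V top: tips,apex [array([ 542.9, -129.3,   10. ]), array([ 481.7, -144.2,   10. ]), array([ 504.1, -112.2,   10. ])] scene [array([ 535.2, -117.9,   10. ]), array([ 477.2, -134.5,   10. ]), array([490.8, -89. ,  10. ])]
rod handle ends(z86), hook [495.8 290.6  86. ] [413.5 385.6  86. ] [586.4 177.2  79. ]
```

```bash
cat >> h.py <<'E'
GY=-1.347; G0=np.array([532.5,-221.5]); gx=np.array([np.cos(GY),np.sin(GY)]); gy=np.array([-gx[1],gx[0]])
def ori(yaw,flip): # tool down, tool x along yaw (+pi if flip)
    a=yaw+np.pi*flip; x=np.array([np.cos(a),np.sin(a),0]); z=np.array([0,0,-1.]); 
    return R.from_matrix(np.c_[x,np.cross(z,x),z]).as_quat()
def g2w(x,y): return G0+x*gx+y*gy
E
python3 - <<'E'
from h import *
import cv2
robot.capture("top")
for t in ("rod","rest"):
    r=robot.silhouettes("top",t)
    m=r[0]["region"]; v,u=np.nonzero(m)
    P=np.array([px("top",(a,b),78 if t=="rod" else 10)[:2] for a,b in zip(u,v)])
    c=P.mean(0); _,_,V=np.linalg.svd(P-c,full_matrices=False); d=V[0]*np.sign(V[0][0]); e=(P-c)@d
    print(t,r[0]["conf"],len(u),c.round(1),"yaw",np.arctan2(d[1],d[0]).round(3),"ends",(c+d*e.min()).round(1),(c+d*e.max()).round(1))
    if t=="rod":
        im=cv2.imread("pics/top0.png").astype(int); red=m&(im[...,2]>im[...,1]+50); v,u=np.nonzero(red)
        P=np.array([px("top",(a,b),82)[:2] for a,b in zip(u,v)]); c=P.mean(0);_,_,V=np.linalg.svd(P-c,full_matrices=False);d=V[0]*np.sign(V[0][0]); e=(P-c)@d
        print("red",c, (c+d*(e.min()+e.max())/2), np.ptp(e), np.arctan2(d[1],d[0]))
print("rod spot",[x["position"] for x in robot.spot_point("top","rod")],[x["position"] for x in robot.spot_point("top","hook_tip")])
print("bin foot",[px("top",p,0).round() for p in [(270,176),(195,183)]],[px("top",p,z).round() for p in [(272,158),(165,178)] for z in (250,400)])
for f in (0,1):
    for xy,z,y in (((455,341),200,-.88),((455,341),78,-.88),(g2w(-141,20),63,GY),(g2w(-295,0),47,GY),(g2w(-310,0),47,GY)):
        print(f,np.round(robot.solve_ik([*xy,z],ori(y,f)),2) if robot.solve_ik([*xy,z],ori(y,f)) is not None else None)
E
```

```text
rod 0.55 527 [482.5 307.1] yaw -0.876 ends [409.2 394.9] [590.8 177.2]
red [455.40805891 340.20140846] [455.38318981 340.23104564] 136.92695025726726 -0.8726536923686584
rest 0.65 625 [446.8 337.4] yaw -0.833 ends [400.3 388.5] [491.2 288.6]
rod spot [[454.3, 340.0, 76.8]] [[591.6, 177.5, 36.6], [534.2, -219.4, 0.6]]
bin foot [array([688., 171.,   0.]), array([668., 389.,   0.])] [array([679., 142., 250.]), array([642., 128., 400.]), array([633., 385., 250.]), array([604., 330., 400.])]
0 [-0.26  0.63 -0.69  1.77  0.49  0.93  2.68]
0 [-0.31  0.79 -0.62  1.86  0.69  0.71  2.51]
0 [ 0.44  0.76 -0.53  1.98  0.69  0.58  2.81]
0 [ 0.09  0.73 -0.42  2.14  0.73  0.42  2.44]
0 [ 0.05  0.73 -0.42  2.14  0.73  0.42  2.41]
1 [-0.79  0.55  0.15  1.78 -0.1   0.82  0.1 ]
1 [-0.75  0.72  0.09  1.87 -0.11  0.55  0.11]
1 [-0.    0.71  0.15  2.   -0.23  0.45  0.54]
1 [-0.3   0.7   0.14  2.15 -0.31  0.31  0.33]
1 [-0.33  0.7   0.14  2.15 -0.3   0.31  0.29]
```

Run:
```python
from h import *
o=ori(-.874,1)
robot.command_gripper(45,60)
robot.reach([455,340.3,200],o)
print(robot.servo_line([455,340.3,78],max_speed=120,force_limit=8), robot.sense()["ee_pos"])
robot.command_gripper(5,60); s=robot.sense(); print(s["opening"],s["finger_force"],s["force"],s["time"])
np.save("rest.npy",np.r_[s["ee_pos"],s["orientation"]])
print(robot.servo_line([455,340.3,150],max_speed=100))
robot.wait(.2); s=robot.sense(); print(s["force"],s["ft_torque"],s["opening"],s["ee_pos"],s["time"])
```

```text
False [455.44089128 340.68632042  78.63544207]
15.771933300851863 59.998846650123596 [0.3548358  0.12256881 2.07321608] 4.9583
False
[-0.35155171 -0.57823488 -1.92031369] [ 0.00765655  0.04147539 -0.00353278] 15.779962713196268 [454.61381314 340.01501742 149.27274417] 6.025
```

Run:
```python
from h import *
import cv2
o=ori(GY,1)
robot.reach([*g2w(-271,20),130],o)
robot.servo_line([*g2w(-271,20),63],max_speed=100)
robot.wait(.2)
for c in ("top","scene"):
    im=robot.capture(c); cv2.imwrite(f"pics/{c}1.png",im)
    for t in ("hook_tip","ring","rod","guard","stop"):
        for x in robot.spot_point(c,t)[:1]:
            p=np.array(x["position"]); d=p[:2]-G0; print(c,t,p.round(1),round(x["conf"],2),"guard fr",(d@gx).round(1),(d@gy).round(1))
s=robot.sense(); d=s["ee_pos"][:2]-G0; print(s["ee_pos"],d@gx,d@gy,s["force"],s["time"])
a=cv2.imread("pics/top1.png")[130:290,270:480]; b=cv2.imread("pics/scene1.png")[90:230,340:470]
cv2.imwrite("pics/c3.png",np.hstack([cv2.resize(a,(420,320),interpolation=cv2.INTER_CUBIC),cv2.resize(b,(297,320),interpolation=cv2.INTER_CUBIC)]))
```

```text
top stop [ 515.9 -136.5    2.3] 0.62 guard fr -86.6 2.7
scene ring [ 514.  -138.2    1.6] 0.26 guard fr -85.3 0.4
scene rod [489.9  44.   56.1] 0.74 guard fr -268.3 17.4
[491.84129359  47.15260931  62.97730376] -270.97643986401613 19.978086405358262 [-0.45545919 -0.06060027 -1.41060587] 8.775
```

View pics/c3.png

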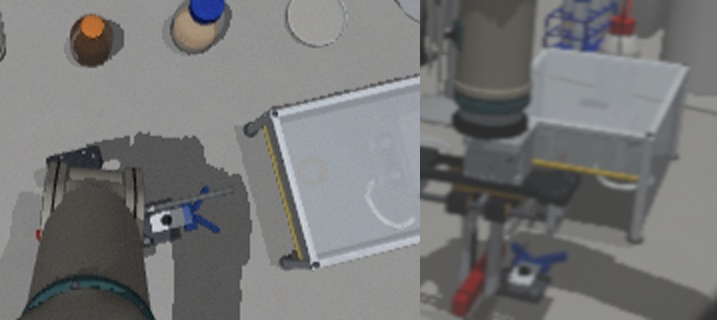

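The rod's end shows at top pixel (385,225), beside the V, and the ring shows through the guard at about (426,215). I'll check the hook offset, then go in.

Run:
```python
from h import *
import cv2
im=cv2.imread("pics/top1.png")
for p in [(385.5,225),(378,227)]:
    d=px("top",p,60)[:2]-G0; print("rod end",d@gx,d@gy)
# ring: hue-ish (yellow-ness) centroid in the window
w=im[198:232,410:442].astype(float); y=(w[...,1]+w[...,2])/2-w[...,0]; y-=np.median(y); m=y>3
v,u=np.nonzero(m); (cx,cy),r=cv2.minEnclosingCircle(np.c_[u,v].astype(np.float32))
print(m.sum(),u.mean()+410,v.mean()+198,cx+410,cy+198,r); d=px("top",(u.mean()+410,v.mean()+198),9)[:2]-G0; print("ring",d@gx,d@gy)
a=cv2.resize(im[190:250,360:450],(720,480),interpolation=cv2.INTER_CUBIC); cv2.imwrite("pics/c4.png",a)
```

```text
rod end -64.09498348847714 18.221370427636842
rod end -85.82714202206408 17.66075294608047
226 419.6991150442478 218.42477876106196 419.0217390060425 218.5 15.41573429107666
ring 49.39319121967848 15.03985633582088
```

View pics/c4.png

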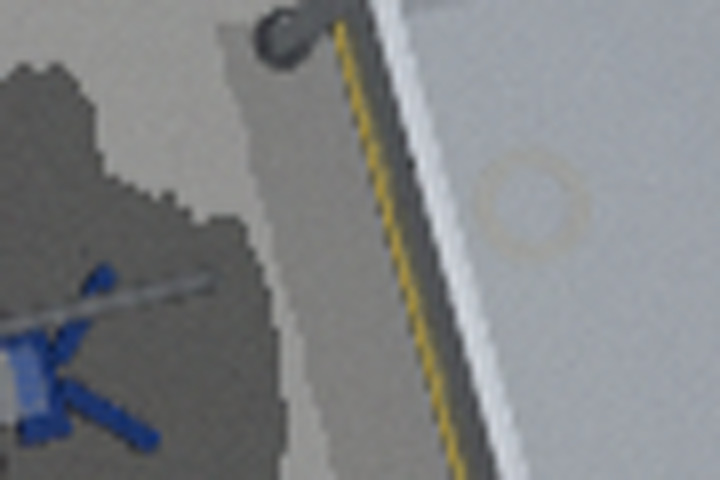

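Run:
```python
from h import *
import cv2
def st(l):
    s=robot.sense(); d=s["ee_pos"][:2]-G0; f=s["force"]; print(l,np.round([d@gx,d@gy,s["ee_pos"][2]],1),"F g",np.round([f[:2]@gx,f[:2]@gy,f[2]],2),s["time"])
hit=robot.servo_line([*g2w(-137,21),63],max_speed=90,force_limit=4); robot.wait(.2); st(hit)
if not hit:
    hit=robot.servo_line([*g2w(-137,21),45.5],max_speed=20,force_limit=2.5); st(hit); robot.wait(.2); st("")
for c in ("top","scene"):
    im=robot.capture(c); cv2.imwrite(f"pics/{c}2.png",im)
    for t in ("hook_tip","ring"):
        for x in robot.spot_point(c,t)[:2]:
            p=np.array(x["position"]); d=p[:2]-G0; print(c,t,p.round(1),round(x["conf"],2),"guard fr",(d@gx).round(1),(d@gy).round(1))
a=cv2.imread("pics/top2.png")[190:240,390:450]; b=cv2.imread("pics/scene2.png")[130:220,350:460]
cv2.imwrite("pics/c5.png",np.hstack([cv2.resize(a,(390,325),interpolation=cv2.INTER_CUBIC),cv2.resize(b,(397,325),interpolation=cv2.INTER_CUBIC)]))
```

```text
False [-137.4   21.1   63. ] F g [-0.21  0.14 -0.52] 10.6167
False [-137.    21.1   45.6] F g [ 0.14  0.27 -1.23] 11.6417
 [-137.    21.1   45.6] F g [ 1.19  0.1  -1.63] 11.8417
top ring [ 537.1 -216.1    0.6] 0.47 guard fr -4.2 5.7
scene hook_tip [ 5.692e+02 -2.890e+02 -1.000e-01] 0.77 guard fr 74.0 20.8
scene hook_tip [ 569.5 -284.3    4.2] 0.66 guard fr 69.4 22.1
scene ring [ 568.3 -286.8    2.6] 0.6 guard fr 71.6 20.4
```

View pics/c5.png

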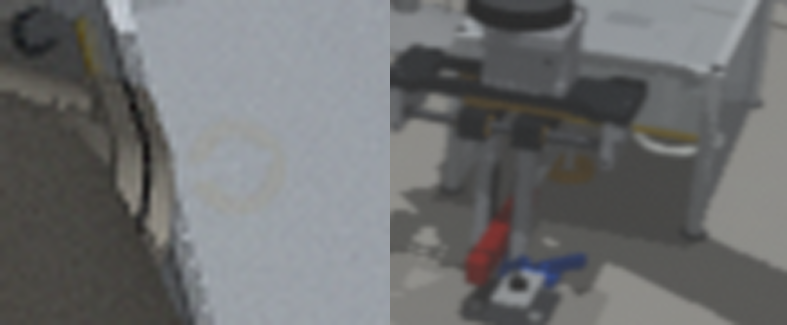

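The hook is in the ring's bore: it shows inside the ring in both views and the descent met no contact. Next I draw the ring out and feel for the seat.

```bash
cat >> h.py <<'E'
def fg(n=8,dt=.02):
    a=[]
    for _ in range(n):
        f=robot.sense()["force"]; a.append([f[:2]@gx,f[:2]@gy,f[2]]); robot.wait(dt)
    return np.mean(a,0)
E
python3 - <<'E'
from h import *
z=44.8
robot.servo_line([*g2w(-215,1.5),z],max_speed=50)
robot.servo_line([*g2w(-272,1.5),z],max_speed=50)
robot.wait(.3); b=fg(20); np.save("base.npy",b); print("base",b.round(2),robot.sense()["time"])
hit=robot.servo_line([*g2w(-325,1.5),z],max_speed=10,force_limit=2.5)
s=robot.sense(); d=s["ee_pos"][:2]-G0; print(hit,d@gx,d@gy,s["time"])
robot.wait(.2); print((fg(15)-b).round(2),robot.sense()["time"])
E
```

```text
base [ 0.21 -0.02 -1.27] 15.825
True -302.1558254034053 1.2409240815614613 18.7917
[0.39 0.39 0.4 ] 19.2417
```

Run:
```python
from h import *
b=np.load("base.npy"); x=-302.5
while x>-320:
    x-=.7; robot.servo_line([*g2w(x,1.5),44.8],max_speed=10,force_limit=7); robot.wait(.1); f=fg(6)-b
    s=robot.sense(); d=s["ee_pos"][:2]-G0
    print(round(x,1),(d@gx).round(2),f.round(2),round(s["time"],2))
    if f[0]>4: break
np.save("x.npy",x)
```

```text
-303.2 -302.45 [ 4.88 -0.16 -1.17] 19.73
```

Run:
```python
from h import *
b=np.load("base.npy"); x=float(np.load("x.npy")); n=0
print((fg(10)-b).round(2))
good=0
for i in range(30):
    f=fg(5)-b; F=np.hypot(f[0],f[1]); dx=np.clip((9-F)/2*.6,-.5,.4)
    if abs(9-F)>.5:
        x-=dx; robot.servo_line([*g2w(x,1.5),44.8],max_speed=10); robot.wait(.03)
    d=robot.sense(); e=d["ee_pos"][:2]-G0
    good=good+1 if F>8 else 0
    print(round(x,2),(e@gx).round(2),f.round(2),round(d["time"],2))
    if good>=13: break
np.save("x.npy",x)
```

```text
[ 4.85  0.19 -1.2 ]
-303.6 -302.52 [ 5.21  0.12 -1.36] 20.26
-304.0 -302.59 [ 5.46  0.04 -1.3 ] 20.62
-304.4 -302.63 [ 6.53  0.15 -1.29] 20.99
-304.8 -302.7 [ 7.35  0.04 -2.26] 21.36
-304.95 -302.69 [ 8.49  0.28 -2.34] 21.73
-305.21 -302.76 [ 8.13  0.16 -1.94] 22.09
-305.21 -302.73 [ 9.27  0.21 -3.12] 22.18
-305.21 -302.71 [ 9.36  0.04 -2.6 ] 22.26
-305.21 -302.72 [ 8.99  0.17 -2.18] 22.34
-305.21 -302.73 [ 9.14  0.23 -2.32] 22.43
-305.21 -302.75 [ 8.82  0.34 -1.84] 22.51
-305.21 -302.74 [ 8.67  0.21 -2.54] 22.59
-305.21 -302.72 [ 8.82  0.34 -2.08] 22.68
-305.21 -302.73 [ 9.13  0.2  -2.25] 22.76
-305.21 -302.75 [ 8.96  0.2  -2.57] 22.84
-305.21 -302.76 [ 8.84  0.22 -2.33] 22.93
-305.21 -302.76 [ 8.92 -0.31 -2.43] 23.01
```

Run:
```python
from h import *
import cv2
b=np.load("base.npy")
robot.wait(.4); print((fg(5)-b).round(2))
robot.servo_line([*g2w(-294,1.5),44.8],max_speed=15); robot.wait(.2); print("free",(fg(6)-b).round(2))
robot.servo_line([*g2w(-294,1.5),70],max_speed=25,force_limit=4); print((fg(6)-b).round(2))
robot.servo_line([*g2w(-294,1.5),150],max_speed=100)
robot.reach([455,340.3,150],ori(-.874,1)); robot.wait(.2)
for c in ("top","scene"):
    im=robot.capture(c); cv2.imwrite(f"pics/{c}3.png",im)
    for t in ("hook_tip","ring","stop","rod"):
        for x in robot.spot_point(c,t)[:1]:
            p=np.array(x["position"]); d=p[:2]-G0; print(c,t,p.round(1),round(x["conf"],2),"guard fr",(d@gx).round(1),(d@gy).round(1))
print(robot.sense()["ee_pos"],robot.sense()["time"])
a=cv2.imread("pics/top3.png"); 
A=cv2.resize(a[205:265,325:405],(400,300),interpolation=cv2.INTER_CUBIC); B=cv2.resize(a[160:295,170:305],(300,300),interpolation=cv2.INTER_CUBIC)
s=cv2.resize(cv2.imread("pics/scene3.png")[170:330,250:450],(700,280*2))[:280] if 0 else cv2.resize(cv2.imread("pics/scene3.png")[180:340,220:440],(385,280),interpolation=cv2.INTER_CUBIC)
o=np.zeros((590,700,3),np.uint8); o[:300,:400]=A;o[:300,400:]=B;o[305:585,:385]=s
cv2.imwrite("pics/c6.png",o)
```

```text
[ 9.08  0.56 -2.66]
free [-0.13 -0.26  0.35]
[-0.14  0.19  0.46]
top hook_tip [589.6 173.9 109.9] 0.74 guard fr -372.9 143.4
top stop [ 517.1 -140.3    2.9] 0.87 guard fr -82.6 3.0
top rod [453.3 339.8 145.9] 0.72 guard fr -564.9 47.3
scene hook_tip [589.4 180.9 108.3] 0.62 guard fr -379.7 144.8
scene ring [ 516.1 -138.5    3.9] 0.59 guard fr -84.6 2.4
scene stop [ 512.5 -136.4   -0. ] 0.74 guard fr -87.4 -0.6
scene rod [452.1 339.4 147.5] 0.94 guard fr -564.8 46.1
[454.96638501 340.34896072 150.01094486] 28.6667
```

View pics/c6.png

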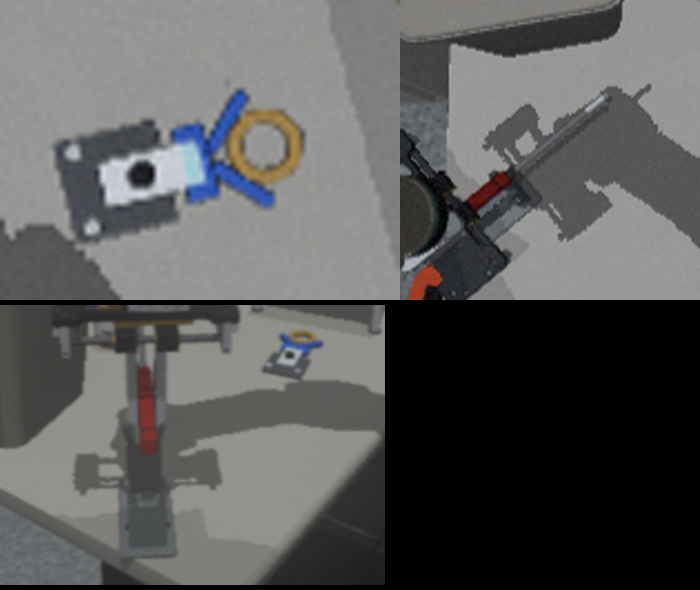

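The ring lies in the V (crop pixel 265,147, touching both arms) and the rod hangs level above its rest, so I lay it down.

Run:
```python
from h import *
import cv2
robot.servo_line([455,340.3,95],max_speed=80,force_limit=6)
print(robot.servo_line([455,340.3,78],max_speed=20,force_limit=5),robot.sense()["ee_pos"],robot.sense()["force"])
robot.command_gripper(24,20); robot.wait(.3); robot.command_gripper(45)
robot.servo_line([455,340.3,200],max_speed=80)
robot.reach([420,500,260],ori(-.6,1)); robot.wait(.3)
for c in ("top","scene"):
    im=robot.capture(c); cv2.imwrite(f"pics/{c}4.png",im)
    for t in ("hook_tip","rod","rest","ring","amber","media"):
        for x in robot.spot_point(c,t)[:1]: print(c,t,np.round(x["position"],1),round(x["conf"],2))
print(robot.sense()["time"])
cv2.imwrite("pics/c7.png",cv2.resize(cv2.imread("pics/top4.png")[130:295,165:405],(800,550),interpolation=cv2.INTER_CUBIC))
```

```text
True [454.78822591 340.14661266  78.25942843] [0.56796767 0.18042457 5.35208352]
top hook_tip [591.2 176.4  36.1] 0.86
top rod [454.7 340.   74.1] 0.63
top rest [455.8 344.7  -2.4] 0.82
top ring [ 514.3 -136.7    0.9] 0.56
top amber [754.1  42.5  -0.8] 0.95
top media [ 775.3 -112.3    1.1] 0.79
scene hook_tip [587.9 179.   34.1] 0.65
scene rod [454.5 339.3  75.7] 0.67
scene rest [453.6 337.8  -1.8] 0.93
scene ring [ 515.9 -139.1    2.4] 0.66
scene amber [7.549e+02 3.560e+01 6.000e-01] 0.96
scene media [ 779.6 -113.9    2. ] 0.54
34.9333
```

View pics/c7.png

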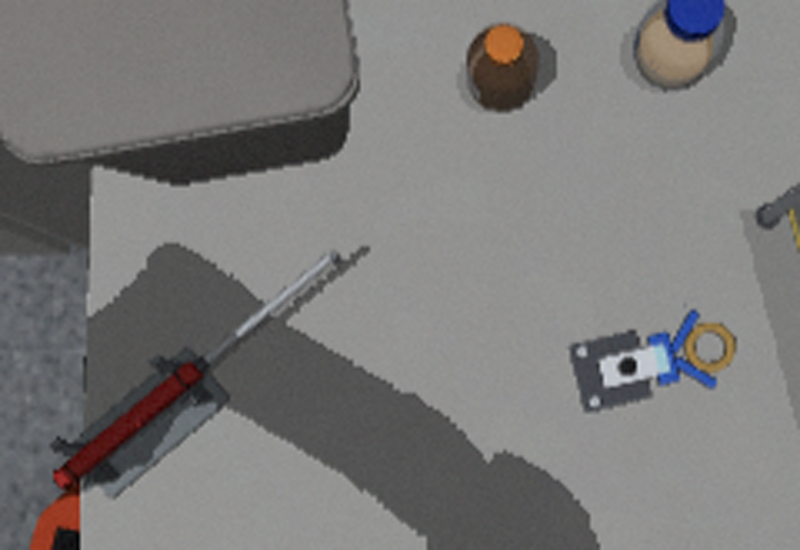

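The rod is back in its rest, looking as it did at the start (handle ends at about (63,478) and (190,373)), the ring is in the V at (710,347), and the bottles are untouched. I'm handing in.

```bash
python3 -c "
from rig import robot
print(robot.finish_job())"
```

```text
the job is handed in; nothing more can be done
None
```

I handed the job in at about 35 s; no verdict came back. The wrist sensor read a pull of about 9 N on the ring for over a second (highest averaged reading 9.4 N). The last pictures show the ring in the V, the rod back in its rest and the bottles in place, and no knock on the guard was felt.

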